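# Zero the gauge and hold down the board test press

### The arm

A 6-joint arm with a two-finger parallel gripper is mounted at the origin on the work surface. World frame = base frame: x ahead of the robot, y to its left, z up, the work surface at z = 0. Lengths are in mm, angles in rad, forces in N, time in s.
With the tool pointing down it reaches from about 350 to 775 mm from the base axis. Payload 7.3 kg.
Tool frame: the origin (TCP) lies on the mounting face of the last link; the fingertips stand 178 mm ahead of it and the grasp point (between the pads) lies 159 mm ahead of it; z points along the fingers, y is the line along which they close (so a half turn about z gives the same grasp; the last joint's range is limited). The gripper opens to 92 mm and grips with 3 to 60 N. Pads are 19 mm wide; open, the fingers measure 130 mm over their backs; the gripper's body (75 mm by 190 mm) begins 47 mm behind the grasp point.
Start: joints at [-1.355, 0.342, 1.524, -0, 1.275, -0.146], TCP at [185.848, -491.008, 404.741] pointing down, gripper open.
Joint ranges: [-2.53, 2.53], [-0.77, 2.02], [0.04, 2.7], [-1, 4.14], [0.28, 2.66], [-3.11, 3.11]. Speed limits (rad/s): [2.57, 2.57, 3.14, 3.14, 3.14, 3.14].

### API

Orientations are given as [roll, pitch, yaw] about the fixed x, y, z axes, in that order (R = Rz(yaw) Ry(pitch) Rx(roll)).
In Python, from plant import bot gives the robot as it stands.
- The arm moves only by the tool shift_gripper, called after "Emit:" in YAML: its name, and indented under it one key for each argument. Schema: {"type":"object","properties":{"increments":{"type":"string"},"only":{"type":"string"},"quiet":{"type":"boolean"},"lines":{"type":"string"}},"required":["increments"],"additionalProperties":false}. increments is a string of 1 to 5 rows, parted by semicolons, with the numbers parted by commas; each row has 5 numbers: the finger opening in mm, then dx, dy, dz in parts of the range, where 1.0 means 500 mm, then a turn about the tool's z in fractions of the full range, 1 being 60 degrees; each row is the pose to reach, as a shift and turn from the pose commanded when the call began, along the tool's axes at that moment; what a row does not reach only later rows make up. A row lasts 1/8 s, in which the tool goes at most 62.5 mm and 0.188 rad, less where a joint would pass 70% of its speed; a pose out of reach is approached as far as the arm can. The fingers move at their own pace and stop on an object; the grip force is fixed at half the most. Time passes only in rows, so rows that do not move let the fingers close. The tool returns the time, the measured TCP pose, the force, the opening and the grip force at its end. only (a regular expression) keeps the lines of the reply that match it, lines (a string "A,B") keeps lines A to B, and quiet returns only ok. Input that does not fit is refused with a message, and nothing moves.
- bot.get_obs(): the state, without advancing time (a new reading comes with each control period).
- bot.capture(name): name is "scene" or "top"; returns a dict with "color" (384x512x3 uint8, red, green, blue), "K" (3x3 intrinsics, pixels), "R" (3x3) and "t" (3): a world point X has camera coordinates R X + t. Camera axes: x right, y down, z forward; pixel columns grow to the right and rows downward; lengths in mm; the calibration is good to about 2 mm. A picture is of the moment at which its call begins. There is no depth.
- bot.close_job(): hands the job in; it is judged then, once.
The state is a dict: "time": time; "joint_positions": joint angles; "dq": joint speeds; "tau": joint torques, N m; "tool_pos": TCP position; "tcp_rot": TCP orientation; "contact_force": force on the tool from outside, world axes, zero at the start; "moment": the same for the moment, N m; "grip_width": finger opening in mm; "finger_force": force on a finger pad.
Only numpy, scipy, OpenCV 4.12 (cv2) and the standard library are available. Lean on these libraries where they do the work, as an engineer would, in place of code of your own. Each camera call takes 0.05 s, during which the arm holds its last target. There are 200 camera calls.

### The job

Test the circuit board in the bench press: first turn the tare knob of the gauge box until its pointer reads zero (the long, thick mark). Then flip the press's safety catch fully over by its thumb tab, and after that pull the lever all the way towards the front, to its stop, and keep holding it there against its spring: the program finishes while holding it. Leave the gauge on zero and the catch open, and do not push the loose things on the bench about.

Things in the scene. Friction and masses are not known exactly. Their poses are not given: they have to be found in the camera images.
- press: Board test press, screwed down. Base plate 200 (x) x 160 (y) x 20 mm, origin at the centre of its underside; its x axis points to its back; the front (-x), with the board nest, clear plate and posts, stays below 130 mm. Two cheeks at x 20..80, y +-32 mm, 150 mm high, carry the lever; a bracket at x 8..28, y -27..-77 mm, 182 mm high, carries the catch on its right (-y) side.
- lever_angle (a joint): Lever angle, rad: 0 = at rest, leaning 0.25 back (to the press's +x) from vertical; grows as the handle is pulled forward (press's -x) and down; hard stop at 1.10 (leaning 0.85 forward). A spring pulls it back to 0: about 2 N at the handle at rest, 6 N at the stop; it does not stay by itself. The closed catch blocks it after about 0.1 rad. Pulling lowers the clear plate on the board.
- lever: The lever: a 12 mm steel rod in the plane y = 0 of the press with a cross handle at its end, 150 mm from the hinge axis to the middle of the handle. Origin at the centre of its hinge, fixed to the press at (45, 0, 130) mm of its frame; the hinge axis is the press's y axis.
- lever_grip (a point): Middle of the cross handle of the lever: black round bar 16 mm thick, 100 mm long, parallel to the press's y axis (-50..+50 mm); the rod joins it here from below; at rest about 275 mm above the bench. Either half can be pinched from above, beside the rod; it turns in the fingers as the lever swings.
- catch (a joint): Safety catch angle, rad: 0 = closed; grows as the thumb tab is pushed from upright out to the press's right (-y), lifting the catch bar out of the lever's way. Stop at 1.6 (tab flat outwards, bar upright). The bar clears the lever above about 0.85; open means more than 1.0. Stays where it is left (friction 0.035 N m).
- catch_hinge (a point): Point on the catch's hinge axis under the thumb tab, at (-30, -60, 175) mm of the press's frame; the axis is a 10 mm axle along the press's x, from x -40 to x 46 mm. The catch bar (12 x 85 x 12 mm) is at x = 42 mm; closed, it lies level from the axis to the press's +y, just in front of the lever rod.
- catch_tab (a point): Middle of the top edge of the catch's thumb tab: a steel tab 24 mm wide (along the press's x), 6 mm thick, standing 50 mm up from the hinge axis when the catch is closed. Free space of 50 mm and more on both its sides, and above.
- gauge: Grey gauge box 110 x 110 x 50 mm, screwed down, either left or right of the press; origin at the centre of its underside. A round white scale (100 mm) on top with black tick marks, the knob in its middle. The zero mark (long and thick) lies along the box's +x axis from the knob.
- knob (a joint): Angle of the tare knob and its pointer, rad: 0 = pointer on the zero mark; positive = pointer turned counterclockwise seen from above, measured from the box's +x axis. Free from -1.6 to 1.6; starts at 0.5 to 1.35; stays where it is left (friction, 0.03 N m).
- knob_grip (a point): Point on the knob's vertical axis, 75 mm above the bench, at the height to grip. Black grip bar 36 mm long along the pointer, 14 mm wide, from 60 to 90 mm above the bench, on a disc 38 mm in diameter; the thin dark pointer sticks out under one end of the bar to 43 mm from the axis.
- zero_mark (a point): Outer end of the zero mark on the scale, 49 mm from the knob's axis.
- spool: Bystander, loose: aluminium spool 56 mm in diameter, 38 mm high, standing left of the press; origin at the middle of its underside.
- driver: Bystander, loose: screwdriver 160 mm long lying right of the press; its own x axis along it.
- boards: Bystander, loose: stack of green circuit boards 100 x 80 x 35 mm, origin under its middle.
- flux: Bystander, loose: white jar 40 mm in diameter, 80 mm high, origin under its middle.

How it is judged (in metres and radians):
On the way, in this order (a step that is already met when the one before it is completed fails the run):
1. the gauge pointer is turned to zero while catch and lever are still untouched (value of joint knob between -0.09 and 0.09 rad and value of joint catch below 0.5 rad), for 0.3 s.
2. the safety catch is flipped open (value of joint catch above 1 rad and value of joint lever_angle below 0.3 rad), for 0.2 s.
3. the lever is pulled to its stop and held (value of joint lever_angle above 1 rad and contact force between lever and the fingers above 2 N), for 0.5 s.
At the end, for the whole second after the job is handed in: The fingers hold the lever (contact of more than 2 N) with the lever at rest beyond 1.0 rad (stop at 1.1), the catch open beyond 1.0 rad, and the gauge pointer within 0.09 rad (5 degrees) of zero (all of step 3 and value of joint knob between -0.09 and 0.09 rad and value of joint catch above 1 rad and velocity of joint lever_angle between -0.1 and 0.1 rad/s); the arm keeps its last pose, push and grip.
It fails at once if a loose bystander (spool, screwdriver, boards, jar) is moved by more than 40 mm (distance of any of spool, driver, boards, flux from where it was at the start of the episode above 0.04 m).
It also fails if it takes over 64 s, if anything falls off the work surface, if the arm or the gripper's body presses on something with over 40 N, if the wrist force passes 120 N, or if a joint passes its speed limit or range.

## Working session

There is one attempt and no reset: what is moved stays moved. The work goes in short steps, Python scripts to look and compute and a tool call to move; the robot and the scene stay as the last step left them, time stands still between calls to the robot, and variables do not carry over. Pictures are saved under pics/ and viewed, at most 10 in all, crops included, and the job is handed in when it is done.

```bash
ls; mkdir -p pics
```

Run:
```python
from plant import bot
import cv2,numpy as np,json
o=bot.get_obs();print(o)
d={}
for n in("scene","top"):
    c=bot.capture(n);cv2.imwrite(f"pics/{n}0.png",c["color"][:,:,::-1])
    d[n]={k:np.array(c[k]).tolist() for k in("K","R","t")};print(n,d[n])
json.dump(d,open("cal.json","w"))
```

```text
pics
plant.py
{'time': 0.0, 'joint_positions': array([-1.35503045e+00,  3.42704955e-01,  1.52500442e+00,  1.54592251e-06,
        1.27540754e+00, -1.46001219e-01]), 'dq': array([ 0.00089521, -0.00021909,  0.00133413, -0.00075411,  0.00056545,
       -0.00109058]), 'tau': array([-5.09159254e-04, -4.31247103e+01, -2.44223571e+01,  7.17753265e-02,
        5.59368299e-02, -1.26275868e-04]), 'tool_pos': array([ 185.80291318, -490.87619431,  404.05837854]), 'tcp_rot': array([-3.14008482e+00, -2.23217481e-04,  3.61766480e-01]), 'contact_force': array([-0.15141741,  0.43940908, -0.79558423]), 'moment': array([-0.06181231, -0.02100873, -0.01878203]), 'finger_force': 0.0, 'grip_width': 91.75753641105302}
scene {'K': [[382.61052422707166, 0.0, 256.13121484501704], [0.0, 382.61052422707166, 191.14642518757256], [0.0, 0.0, 1.0]], 'R': [[-0.22799731734230017, 0.9735291924452462, -0.016066572180179445], [0.5466737418816373, 0.11433954599757805, -0.8295024340881686], [-0.8057077902204017, -0.1979075028339607, -0.5582719562186358]], 't': [141.26121362062122, -163.92853991290022, 1488.033094272786]}
top {'K': [[358.1813871993948, 0.0, 254.41779626021105], [0.0, 358.1813871993948, 190.37016140719825], [0.0, 0.0, 1.0]], 'R': [[-0.013822690676156347, -0.9998992143373713, -0.003239504588532134], [-0.999314029105843, 0.013925776999178765, -0.03431536051414304], [0.03435701463628299, 0.0027629517688451256, -0.99940580428713]], 't': [19.80839586169525, 568.3608504280227, 1065.345513764868]}
```

View pics/top0.png

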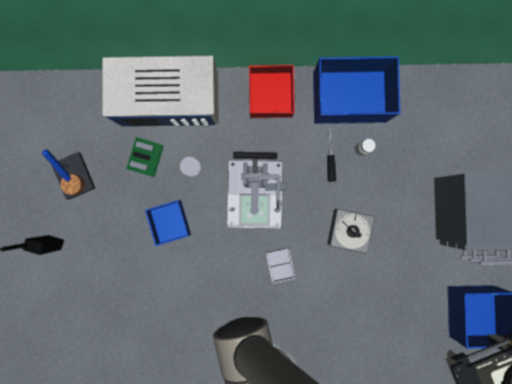

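View pics/scene0.png

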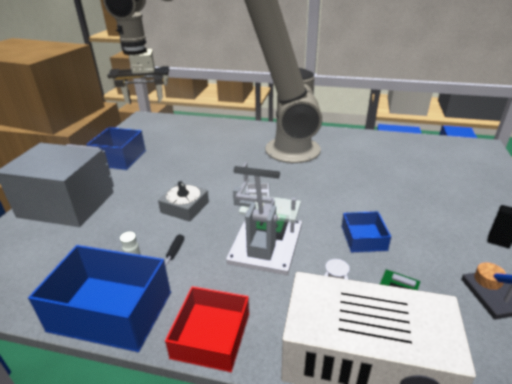

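The top view shows the press around (255,195) with the lever handle at (255,155). The gauge is at (352,230), the driver at (331,160) and the jar at (367,146). I'll zoom in for precise points.

Run:
```python
import cv2,numpy as np
a=cv2.imread("pics/top0.png");s=cv2.imread("pics/scene0.png")
f=lambda i,x,y,w,h,k:cv2.resize(i[y:y+h,x:x+w],None,fx=k,fy=k,interpolation=cv2.INTER_CUBIC)
L=f(a,220,145,70,90,6);G=f(a,325,203,54,54,7)
out=np.zeros((560,800,3),np.uint8);out[:540,:420]=L;out[:378,422:800]=G
cv2.imwrite("pics/crop1.png",out)
cv2.imwrite("pics/crop2.png",f(s,155,155,160,120,5))
```

```text
(no output)
```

View pics/crop1.png

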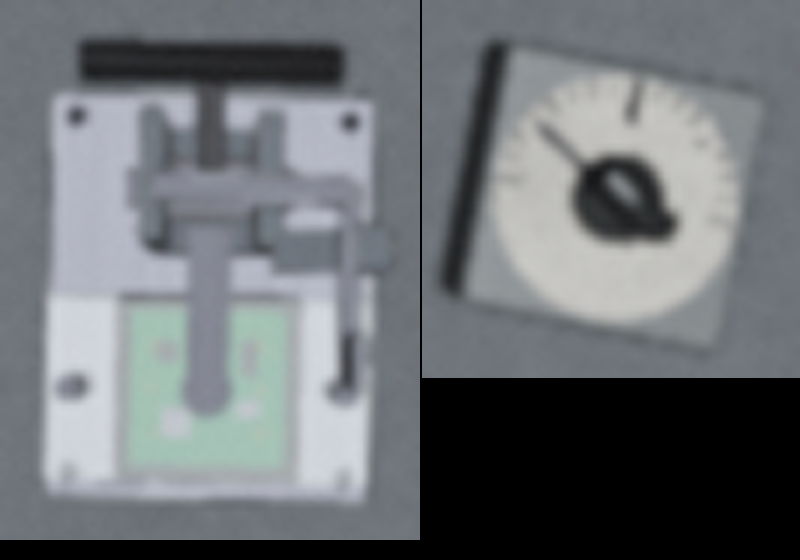

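View pics/crop2.png

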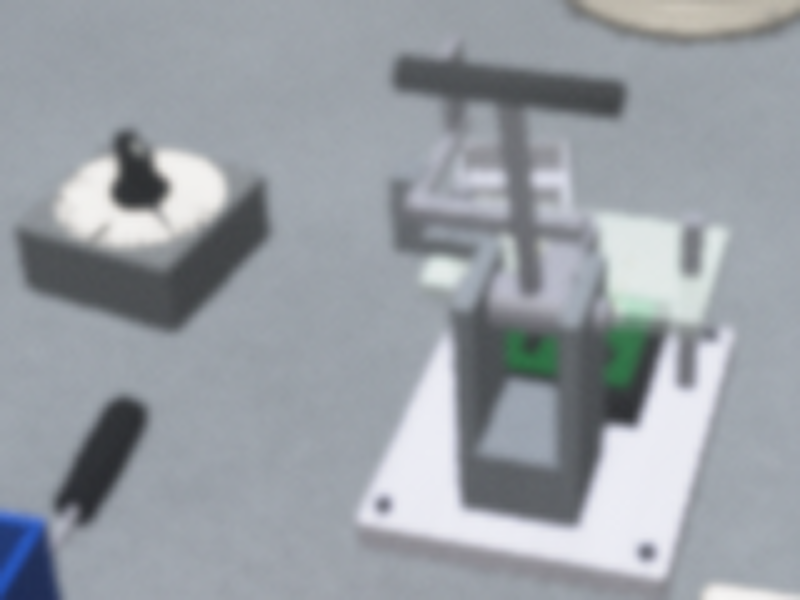

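The crops show:
- **Press plate corners:** (55,93), (373,102), (365,500) and (45,492).
- **Handle ends:** (80,60) and (343,65).
- **Thumb tab:** about (348,362).
- **Scale centre:** (617,197).
- **Zero mark, outer end:** (637,80).
- **Pointer tip:** (540,122), so the pointer is CCW of zero.

Create h.py:
```python
import json,numpy as np
from scipy.optimize import least_squares
cal=json.load(open("cal.json"))
def proj(n,X):
    c=cal[n];p=(np.array(c["K"])@(np.array(c["R"])@np.atleast_2d(X).T+np.array(c["t"])[:,None])).T
    return p[:,:2]/p[:,2:]
def ray(n,uv,z):
    c=cal[n];R=np.array(c["R"]);o=-R.T@np.array(c["t"]);d=R.T@np.linalg.inv(np.array(c["K"]))@[*uv,1]
    return o+d*(z-o[2])/d[2]
def uncrop(p,x,y,k):p=np.array(p,float);return (p+.5)/k-.5+[x,y]
def body(x,y,th,P):
    P=np.atleast_2d(P).astype(float);c,s=np.cos(th),np.sin(th)
    return np.c_[x+c*P[:,0]-s*P[:,1],y+s*P[:,0]+c*P[:,1],P[:,2]]
```

Create m.py:
```python
from h import *
P=np.array([[100,80,20],[100,-80,20],[-100,-80,20],[-100,80,20]]);
g=.25;H=[[45+150*np.sin(g),50,130+150*np.cos(g)],[45+150*np.sin(g),-50,130+150*np.cos(g)]]
uP=uncrop([(55,93),(373,102),(365,500),(45,492)],220,145,6);uH=uncrop([(80,61),(343,64)],220,145,6)
uS=uncrop([(360,525),(735,340)],155,155,5) # scene: back-right & front-left? top corners
PP=np.vstack([P,H]);U=np.vstack([uP,uH])
r=least_squares(lambda q:(proj("top",body(*q,PP))-U).ravel(),[560,0,0])
print("press",r.x,r.fun.reshape(-1,2).round(1).tolist())
q=r.x
for nm,p in dict(grip=H and [45+150*np.sin(g),0,130+150*np.cos(g)],tab=[-30,-60,225],hinge=[-30,-60,175],cbr=[100,-80,20],hr=H[1],hl=H[0]).items():
    X=body(*q,p);print(nm,X.round(1)[0],"top",((proj("top",X)[0]-[220,145]+.5)*6-.5).round(),"scene",((proj("scene",X)[0]-[155,155]+.5)*5-.5).round())
G=np.array([[55,55,50],[55,-55,50],[-55,-55,50],[-55,55,50],[0,0,50],[49,0,50]])
uG=uncrop(np.array([(505,42),(765,98),(715,352),(462,295),(617,197),(637,80)])-[422,0],325,203,7)
r=least_squares(lambda q:(proj("top",body(*q,G))-uG).ravel(),[480,-270,0])
print("gauge",r.x,r.fun.reshape(-1,2).round(1).tolist())
tip=ray("top",uncrop((540-422,122),325,203,7),58);d=tip[:2]-r.x[:2];print("pointer len",np.hypot(*d),"knob",np.arctan2(d[1],d[0])-r.x[2])
X=body(*r.x,[[0,0,90],[0,0,50],[55,-55,50],[55,55,50],[-55,-55,50]]);print(((proj("scene",X)-[155,155]+.5)*5-.5).round().tolist())
```

```bash
python3 m.py
```

Create go.py:
```python
# usage: go.py x y z yaw -> shift from measured pose, in tool axes (tool down)
import sys,numpy as np
from plant import bot
from scipy.spatial.transform import Rotation as R
o=bot.get_obs();x,y,z,w=map(float,sys.argv[1:])
d=R.from_euler('xyz',o["tcp_rot"]).inv().apply(np.array([x,y,z])-o["tool_pos"])
print(d.round(1),"turn",round(-(w-o["tcp_rot"][2]),3),o["tool_pos"].round(1),o["tcp_rot"].round(3),o["joint_positions"].round(2),o["contact_force"].round(1),round(o["time"],2))
```

```bash
python3 go.py 447.4 -266.8 300 0.78
```

```text
[ 324.  -116.9  104.3] turn -0.418 [ 185.8 -490.9  404.1] [-3.14  -0.     0.362] [-1.36  0.34  1.52 -0.    1.28 -0.15] [0.2 0.7 0.3] 0.1
```

Units first: shifts go in shares of 500 mm and turns go in shares of 60 degrees. So 270 mm / 500 = 0.54, 216 mm / 500 = 0.432, -0.4 rad / 1.0472 = -0.382.

Emit:
shift_gripper:
  increments: "60,0.108,-0.038,0.034,-0.0764;60,0.216,-0.078,0.07,-0.1528;60,0.324,-0.116,0.104,-0.2292;60,0.432,-0.156,0.14,-0.3056;60,0.54,-0.194,0.174,-0.382"

```text
time: 0.72
tool_pos: [405.2, -303.3, 317.0]
tcp_rot: [-3.141, 0.0, 0.764]
contact_force: [0.7, -1.6, -0.1]
grip_width: 59.6
finger_force: 0.0
```

```bash
python3 go.py 447.4 -266.8 300 0.78
```

```text
[55.7  2.9 17. ] turn -0.016 [ 405.2 -303.3  317. ] [-3.141  0.     0.764] [-0.79  0.4   1.7  -0.    1.04  0.01] [ 0.7 -1.6 -0.1] 0.72
```

Scaled: 54 mm / 500 = 0.108, 17 mm / 500 = 0.034, -0.02 rad / 1.0472 = -0.0191.

Emit:
shift_gripper:
  increments: "60,0.108,0.004,0.034,-0.0191;60,0.108,0.004,0.034,-0.0191;60,0.108,0.004,0.034,-0.0191"

```text
time: 1.1
tool_pos: [444.4, -268.9, 300.5]
tcp_rot: [-3.141, 0.0, 0.783]
contact_force: [-1.5, 0.1, -0.7]
grip_width: 60.1
finger_force: 0.0
```

```bash
python3 go.py 447.4 -266.8 239 0.78
```

Run:
```python
from h import *
from plant import bot
import cv2
c=bot.capture("top")["color"][:,:,::-1];s=bot.capture("scene")["color"][:,:,::-1]
f=lambda i,x,y,w,h,k:cv2.resize(i[y:y+h,x:x+w],None,fx=k,fy=k,interpolation=cv2.INTER_CUBIC)
cv2.imwrite("pics/k1.png",np.hstack([f(c,320,195,64,64,6),f(s,135,120,100,96,4)]))
```

```text
[ 3.6  0.6 61.5] turn 0.003 [ 444.4 -268.9  300.5] [-3.141  0.     0.783] [-0.69  0.44  1.69 -0.    1.01  0.1 ] [-1.5  0.1 -0.7] 1.1
```

View pics/k1.png

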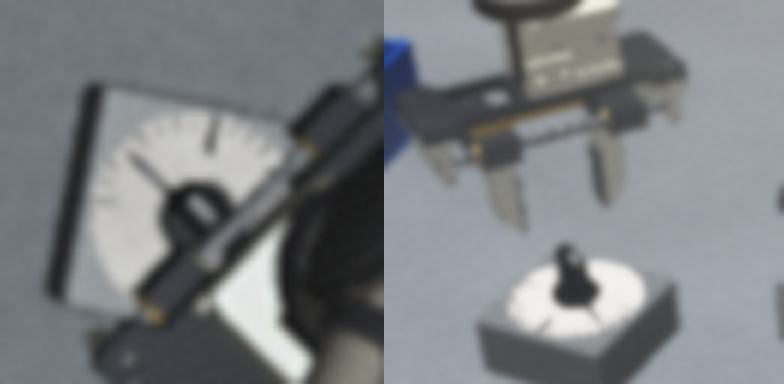

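The open fingers straddle the knob bar at the right yaw, so I'll descend and grip.

Scaled: 61 mm / 500 = 0.122, 50 mm / 500 = 0.1.

Emit:
shift_gripper:
  increments: "60,0.008,0,0.1,0;60,0.008,0,0.122,0;4,0.008,0,0.122,0;4,0.008,0,0.122,0;4,0.008,0,0.122,0"

```text
time: 1.82
tool_pos: [447.6, -266.5, 241.0]
tcp_rot: [3.139, -0.0, 0.782]
contact_force: [0.7, 0.4, 0.3]
grip_width: 34.6
finger_force: 0.0
```

```bash
python3 go.py 447.4 -266.8 239 -0.2
```

```text
[-0.3  0.1  2. ] turn 0.982 [ 447.6 -266.5  241. ] [ 3.139 -0.     0.782] [-0.68  0.53  1.74 -0.    0.87  0.11] [0.7 0.4 0.3] 1.82
```

Emit:
shift_gripper:
  increments: "4,0,0,0,0;4,0,0,0,0;4,0,0,0,0"

```text
time: 2.2
tool_pos: [447.2, -265.9, 240.0]
tcp_rot: [-3.141, 0.0, 0.782]
contact_force: [-1.6, 1.6, 4.4]
grip_width: 13.4
finger_force: 30.0
```

Emit:
shift_gripper:
  increments: "4,0,0,0,0.1719;4,0,0,0,0.3438;4,0,0,0,0.5157;4,0,0,0,0.6875;4,0,0,0,0.8594"

```text
time: 2.82
tool_pos: [447.4, -266.6, 240.0]
tcp_rot: [3.14, -0.001, -0.124]
contact_force: [-2.0, -2.5, 2.3]
grip_width: 14.1
finger_force: 30.0
```

Emit:
shift_gripper:
  increments: "4,0,0,0,0.0764;4,0,0,0,0.0764;4,0,0,0,0.0764"

```text
time: 3.2
tool_pos: [447.4, -266.7, 240.1]
tcp_rot: [3.14, -0.001, -0.197]
contact_force: [-1.6, -5.4, 3.5]
grip_width: 13.6
finger_force: 30.0
```

```bash
python3 go.py 447.4 -266.8 239 -0.2
```

Run:
```python
from h import *
from plant import bot
import cv2
c=bot.capture("top")["color"][:,:,::-1]
f=lambda i,x,y,w,h,k:cv2.resize(i[y:y+h,x:x+w],None,fx=k,fy=k,interpolation=cv2.INTER_CUBIC)
cv2.imwrite("pics/k2.png",f(c,325,195,60,60,8))
```

```text
[0.  0.1 1.1] turn 0.003 [ 447.4 -266.7  240.1] [ 3.14e+00 -1.00e-03 -1.97e-01] [-0.68  0.53  1.74 -0.    0.87  1.08] [-1.6 -5.4  3.5] 3.2
```

View pics/k2.png

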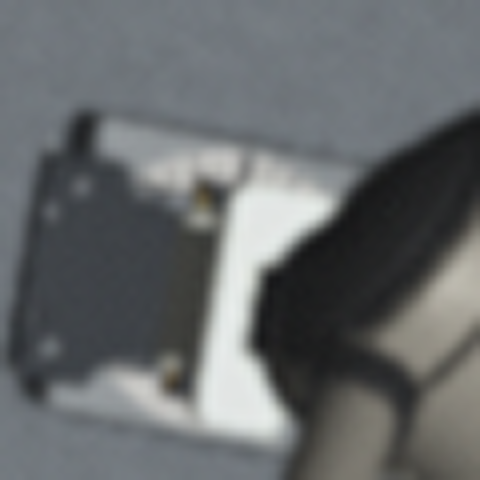

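Scaled: -160 mm / 500 = -0.32, -100 mm / 500 = -0.2.

Emit:
shift_gripper:
  increments: "60,0,0,0,0;60,0,0,0,0;60,0,0,-0.08,0;60,0,0,-0.2,0;60,0,0,-0.32,0"

```text
time: 3.88
tool_pos: [447.2, -265.6, 401.0]
tcp_rot: [-3.14, 0.001, -0.198]
contact_force: [0.5, -0.5, 0.6]
grip_width: 58.2
finger_force: 0.0
```

Run:
```python
from h import *
for n,p in dict(Ahigh=[-30,-26,0]).items(): print(n,body(557.6,11.9,-.036,p))
```

```bash
python3 go.py 526.7 -13 433 -0.036
```

```text
Ahigh [[526.68364006 -13.00338708   0.        ]]
[  28.3 -263.3  -31.7] turn -0.162 [ 447.2 -265.6  401. ] [-3.14e+00  1.00e-03 -1.98e-01] [-0.68  0.34  1.54  0.    1.26  1.08] [ 0.5 -0.5  0.6] 3.88
```

Scaled: -263 mm / 500 = -0.526, -214 mm / 500 = -0.428, -0.162 rad / 1.0472 = -0.1547.

Emit:
shift_gripper:
  increments: "60,0.01,-0.08,-0.064,-0.0382;0,0.022,-0.196,-0.064,-0.0764;0,0.034,-0.312,-0.064,-0.1146;0,0.046,-0.428,-0.064,-0.1528;0,0.056,-0.526,-0.064,-0.1547"

```text
time: 4.5
tool_pos: [526.7, -11.3, 431.4]
tcp_rot: [-3.141, 0.001, -0.034]
contact_force: [1.6, -0.5, 0.5]
grip_width: 24.9
finger_force: 0.0
```

Emit:
shift_gripper:
  increments: "0,0,0,0,0;0,0,0,0,0"

```text
time: 4.75
tool_pos: [526.4, -13.8, 431.3]
tcp_rot: [3.141, 0.001, -0.035]
contact_force: [-0.8, -1.2, -0.4]
grip_width: 4.4
finger_force: 0.0
```

```bash
python3 go.py 526.7 -13 383 -0.036;  python3 - <<'E'
from h import *
from plant import bot
import cv2
c=bot.capture("top")["color"][:,:,::-1];s=bot.capture("scene")["color"][:,:,::-1]
cv2.imwrite("pics/top3.png",c);cv2.imwrite("pics/scene3.png",s)
f=lambda i,x,y,w,h,k:cv2.resize(i[y:y+h,x:x+w],None,fx=k,fy=k,interpolation=cv2.INTER_CUBIC)
o=np.zeros((480,800,3),np.uint8);o[:378,:378]=f(c,325,203,54,54,7);o[:480,380:800]=f(s,215,120,84,96,5)
cv2.imwrite("pics/k3.png",o)
E
```

```text
[ 0.3 -0.8 48.3] turn 0.001 [526.4 -13.8 431.3] [ 3.141e+00  1.000e-03 -3.500e-02] [-0.17  0.33  1.47 -0.    1.34  1.43] [-0.8 -1.2 -0.4] 4.75
```

View pics/k3.png

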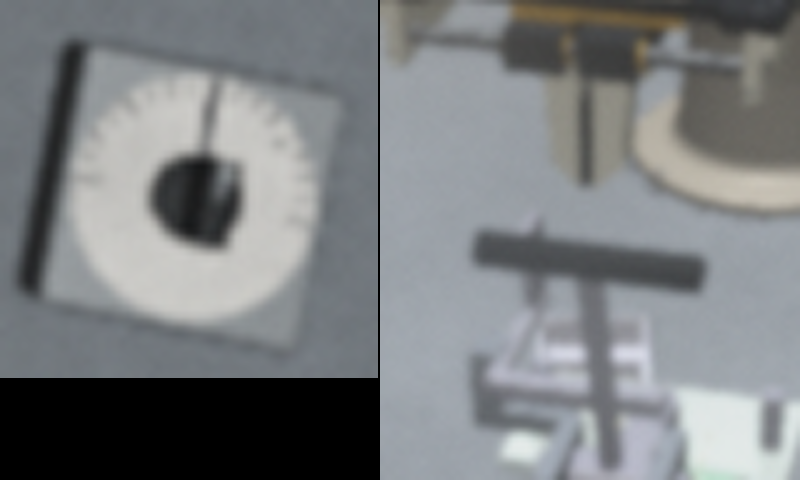

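The pointer now runs straight into the zero mark. The closed fingers are beside the tab on its inner side, with tapered tips. Next I descend and flip the catch.

Scaled: 56 mm / 500 = 0.112, 30 mm / 500 = 0.06.

Emit:
shift_gripper:
  increments: "0,0,0,0.06,0;0,0,0,0.112,0;0,0,0,0.112,0"

```text
time: 5.22
tool_pos: [526.0, -14.9, 374.2]
tcp_rot: [-3.141, 0.004, -0.038]
contact_force: [0.0, 0.2, 0.5]
grip_width: 0.5
finger_force: 0.0
```

Emit:
shift_gripper:
  increments: "0,0,0.02,0,0;0,0,0.04,0,0;0,0,0.06,0.002,0;0,0,0.08,0.012,0;0,0,0.092,0.018,0"

```text
time: 5.85
tool_pos: [524.9, -60.3, 366.5]
tcp_rot: [-3.141, -0.0, -0.037]
contact_force: [0.3, 3.0, 2.2]
grip_width: 0.2
finger_force: 1.2
```

Emit:
shift_gripper:
  increments: "0,0,0.012,0.006,0;0,0,0.026,0.012,0;0,0,0.04,0.016,0;0,0,0.04,0.018,0;0,0,0.04,0.018,0"

```text
time: 6.48
tool_pos: [524.1, -79.8, 357.6]
tcp_rot: [3.141, 0.0, -0.036]
contact_force: [-0.2, -0.1, 0.1]
grip_width: 0.6
finger_force: 0.0
```

```bash
python3 go.py 526.7 -13 383 -0.036
```

```text
[  0.1 -66.9 -25.4] turn -0.0 [524.1 -79.8 357.6] [ 3.141  0.    -0.036] [-0.3   0.39  1.58 -0.    1.16  1.31] [-0.2 -0.1  0.1] 6.47
```

Scaled: 4 mm / 500 = 0.008, 2 mm / 500 = 0.004.

Emit:
shift_gripper:
  increments: "0,0,0.004,0.002,0;0,0,0.008,0.004,0;0,0,0.008,0.004,0"

```text
time: 6.85
tool_pos: [524.0, -83.8, 355.6]
tcp_rot: [3.141, 0.0, -0.036]
contact_force: [0.6, 0.1, -0.6]
grip_width: 0.2
finger_force: 0.0
```

Emit:
shift_gripper:
  increments: "0,0,0,-0.08,0;40,0,-0.02,-0.18,0;50,0,-0.04,-0.28,-0.0955;50,0,-0.04,-0.28,-0.191;50,0,-0.04,-0.28,-0.191"

```text
time: 7.48
tool_pos: [524.6, -63.6, 495.9]
tcp_rot: [3.141, -0.0, 0.163]
contact_force: [0.6, -0.1, -0.7]
grip_width: 35.6
finger_force: 0.0
```

Run:
```python
from h import *
from plant import bot
import cv2
c=bot.capture("top")["color"][:,:,::-1];s=bot.capture("scene")["color"][:,:,::-1]
f=lambda i,x,y,w,h,k:cv2.resize(i[y:y+h,x:x+w],None,fx=k,fy=k,interpolation=cv2.INTER_CUBIC)
cv2.imwrite("pics/c4.png",np.hstack([f(c,220,145,65,80,6),f(s,215,120,80,96,5)]))
print(body(557.6,11.9,-.036,[82.1,28,0]))
```

```bash
python3 go.py 640.7 36.9 497 1.535
```

```text
[[640.65458723  36.92689633   0.        ]]
[130.7 -80.7  -2.3] turn -1.373 [524.7 -63.8 494.9] [-3.141e+00  2.000e-03  1.620e-01] [-0.27  0.3   1.34 -0.    1.5   1.14] [-0.1 -0.2  0.1] 7.58
```

View pics/c4.png

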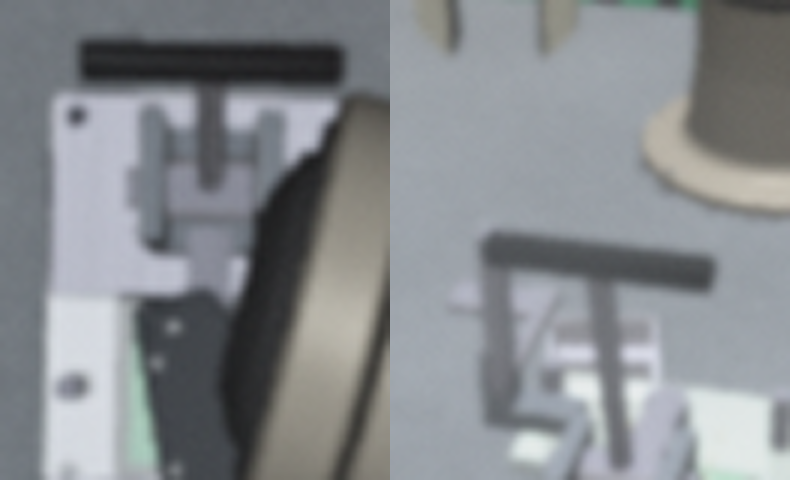

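The catch is fully over: its bar is upright and the tab lies flat outward. Next I hover over the left half of the handle.

Scaled: 110 mm / 500 = 0.22, 85 mm / 500 = 0.17, -0.9 rad / 1.0472 = -0.8594.

Emit:
shift_gripper:
  increments: "50,0.02,-0.02,-0.01,-0.1719;50,0.07,-0.04,-0.01,-0.3438;50,0.12,-0.07,-0.01,-0.5157;50,0.17,-0.1,-0.01,-0.6875;50,0.22,-0.13,-0.01,-0.8594"

```text
time: 8.2
tool_pos: [623.5, 18.8, 499.5]
tcp_rot: [-3.14, 0.001, 1.068]
contact_force: [-0.3, -0.1, -1.0]
grip_width: 50.1
finger_force: 0.0
```

```bash
python3 go.py 640.7 36.9 497 1.535
```

```text
[24.2  6.3  2.5] turn -0.467 [623.5  18.8 499.5] [-3.140e+00  1.000e-03  1.068e+00] [-0.09  0.49  1.04 -0.    1.62  0.41] [-0.3 -0.1 -1. ] 8.2
```

Scaled: 24 mm / 500 = 0.048, 12 mm / 500 = 0.024, -0.467 rad / 1.0472 = -0.446.

Emit:
shift_gripper:
  increments: "50,0.024,0.006,0.004,-0.1719;50,0.048,0.012,0.004,-0.3438;50,0.048,0.012,0.004,-0.446;50,0.048,0.012,0.004,-0.446;50,0.048,0.012,0.004,-0.446"

```text
time: 8.82
tool_pos: [639.6, 36.2, 498.2]
tcp_rot: [-3.141, 0.0, 1.528]
contact_force: [-0.2, 0.2, 0.5]
grip_width: 50.2
finger_force: 0.0
```

```bash
python3 go.py 640.7 36.9 435 1.535
```

Run:
```python
from h import *
from plant import bot
import cv2
c=bot.capture("top")["color"][:,:,::-1];s=bot.capture("scene")["color"][:,:,::-1]
f=lambda i,x,y,w,h,k:cv2.resize(i[y:y+h,x:x+w],None,fx=k,fy=k,interpolation=cv2.INTER_CUBIC)
cv2.imwrite("pics/l5.png",np.hstack([f(c,215,130,80,96,5),f(s,215,100,80,96,5)]))
```

```text
[ 0.7  1.1 63.2] turn -0.007 [639.6  36.2 498.2] [-3.141  0.     1.528] [-0.06  0.53  0.98 -0.    1.64 -0.02] [-0.2  0.2  0.5] 8.82
```

View pics/l5.png

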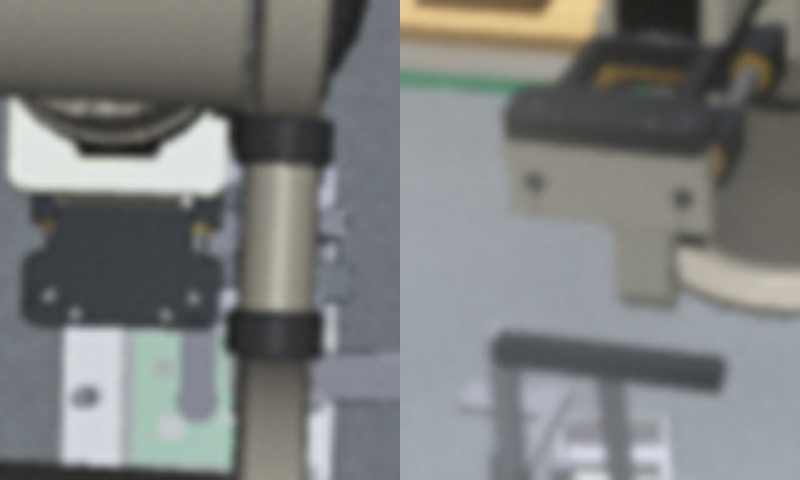

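The fingers are above the left half, clear of the rod, so I'll descend and pinch.

Scaled: 64 mm / 500 = 0.128, 35 mm / 500 = 0.07.

Emit:
shift_gripper:
  increments: "50,0.002,0.002,0.07,0;50,0.002,0.002,0.128,0;50,0.002,0.002,0.128,0;6,0.002,0.002,0.128,0;6,0.002,0.002,0.128,0"

```text
time: 9.55
tool_pos: [640.7, 37.4, 436.5]
tcp_rot: [3.139, 0.0, 1.531]
contact_force: [0.1, 0.1, 0.8]
grip_width: 34.4
finger_force: 0.0
```

Emit:
shift_gripper:
  increments: "6,0,0,0,0;6,0,0,0,0;6,0,0,0,0"

```text
time: 9.93
tool_pos: [640.1, 37.4, 435.3]
tcp_rot: [-3.14, 0.0, 1.531]
contact_force: [-5.3, -0.3, 4.7]
grip_width: 14.8
finger_force: 30.0
```

```bash
python3 go.py 640.7 36.9 435 1.535
```

```text
[-0.5  0.6  0.3] turn -0.004 [640.1  37.4 435.3] [-3.14   0.     1.531] [-0.06  0.55  1.11 -0.    1.48 -0.02] [-5.3 -0.3  4.7] 9.93
```

Scaled: -74 mm / 500 = -0.148, -59.5 mm / 500 = -0.119.

Emit:
shift_gripper:
  increments: "6,0,-0.03,-0.006,0;6,0,-0.06,-0.009,0;6,0,-0.089,-0.009,0;6,0,-0.119,-0.006,0;6,0,-0.148,0,0"

```text
time: 10.55
tool_pos: [567.4, 40.3, 436.4]
tcp_rot: [3.133, -0.0, 1.531]
contact_force: [5.3, -0.5, 2.2]
grip_width: 15.1
finger_force: 30.0
```

Emit:
shift_gripper:
  increments: "6,0,-0.029,0.009,0;6,0,-0.056,0.021,0;6,0,-0.083,0.035,0;6,0,-0.107,0.052,0;6,0,-0.13,0.071,0"

```text
time: 11.18
tool_pos: [502.7, 42.9, 400.9]
tcp_rot: [3.133, -0.0, 1.531]
contact_force: [5.9, 0.9, 4.2]
grip_width: 15.1
finger_force: 30.0
```

Scaled: -12 mm / 500 = -0.024, -10.5 mm / 500 = -0.021.

Emit:
shift_gripper:
  increments: "6,0,-0.011,0.01,0;6,0,-0.021,0.021,0;6,0,-0.024,0.024,0;6,0,-0.024,0.024,0;6,0,-0.024,0.024,0"

```text
time: 11.8
tool_pos: [490.7, 43.5, 388.1]
tcp_rot: [3.137, -0.0, 1.531]
contact_force: [5.1, 2.3, 4.2]
grip_width: 15.3
finger_force: 30.0
```

Emit:
shift_gripper:
  increments: "6,0,0,0,0;6,0,0,0,0;6,0,0,0,0;6,0,0,0,0;6,0,0,0,0"

```text
time: 12.42
tool_pos: [490.7, 43.4, 388.1]
tcp_rot: [3.137, -0.0, 1.531]
contact_force: [5.3, 0.9, 4.1]
grip_width: 14.8
finger_force: 30.0
```

Run:
```python
from h import *
from plant import bot
import cv2
o=bot.get_obs();g=o["tool_pos"]-[0,0,159];c,s=np.cos(-.036),np.sin(-.036);d=g[:2]-[557.6,11.9]
px=c*d[0]+s*d[1];print("grasp press x",px,"z",g[2],"angle",np.arctan2(45-px,g[2]-130)+.25,o["contact_force"])
c=bot.capture("top")["color"][:,:,::-1];s=bot.capture("scene")["color"][:,:,::-1]
f=lambda i,x,y,w,h,k:cv2.resize(i[y:y+h,x:x+w],None,fx=k,fy=k,interpolation=cv2.INTER_CUBIC)
cv2.imwrite("pics/e6.png",np.hstack([f(c,310,190,80,96,5),f(s,215,120,80,96,5)]))
```

```text
grasp press x -67.9918430054144 z 229.0623474463879 angle 1.100992303061417 [5.34821755 0.87441845 4.12109351]
```

View pics/e6.png

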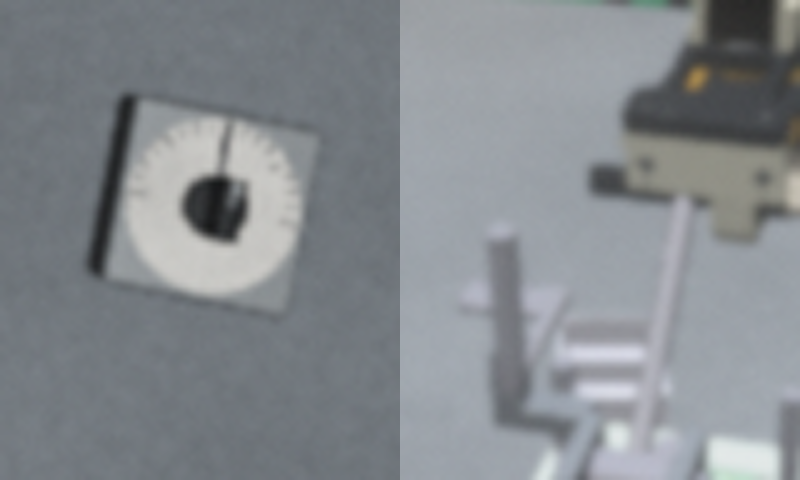

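The lever is held at about 1.10 rad, the catch is upright and open, and the pointer is on zero.

```bash
python3 -c "
from plant import bot
print(bot.close_job())"
```

```text
the job is handed in; nothing more can be done
None
```

I handed the job in with the gauge pointer on zero, the catch fully open and the lever held at its stop (about 1.10 rad by my measurement); hand-in returned no pass/fail result.

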